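# Rotate the carton stock into the display rack

### The job

Restock the display rack so that the oldest stock sells first. First bring the one carton that is left in the rack's rearmost pocket forward into its front pocket (at the ticket rail); then fill the pockets behind it with the three new cartons from the stock tray, one at a time, starting with the carton at the tray's knob end and keeping their order, so that the one nearest the knob stands directly behind the old one and the one farthest from the knob stands at the very back. Keep the cartons upright, stand each fully down in its own pocket, and leave the date stamp, the marker and the tape roll where they are.

Things in the scene. Friction and masses are not known exactly. Their poses are not given: they have to be found in the camera images.
- display_rack: fixed pale wood rack, 182x88 mm, origin under the middle of its row of 4 open pockets along x. Front (-x end): 32 mm board with sloping metal ticket rail; back (+x): 72 mm board. Pocket centres x = -60 (front), -20, +20, +60 mm (rearmost), y = 0; each 36 (x) by 74 (y) mm clear, floor 8 mm up; dividers 4 mm thick, tops 40 mm up, side rails 26 mm. At the start only the rearmost is filled.
- stock_tray: fixed plywood tray, 130 mm long (x) plus knob, 88 mm wide, origin under its centre (knob left out), row of 3 open pockets along x. A brass knob sticks out 22 mm at its front (-x end). Pocket centres x = -40 (knob end), 0, +40 mm (far end), y = 0; each 36 by 74 mm clear, floor 8 mm up; dividers and end boards 40 mm high, side rails 30 mm. Starts with a new carton in each pocket, in any order.
- last_carton: loose upright carton of dark card with a pale printed face; origin at the centre of its underside, z up, x across its thickness, y along its width; it stands in a pocket with its x along the rack's x. 26 x 62 x 98 mm (x, y, height), about 0.11 kg. The old carton: alone in the display rack at the start.
- tall_carton: loose upright carton of dark card with a pale printed face; origin at the centre of its underside, z up, x across its thickness, y along its width; it stands in a pocket with its x along the rack's x. 26 x 62 x 98 mm (x, y, height), about 0.11 kg. The tallest of the three new cartons in the stock tray.
- short_carton_a: loose upright carton of dark card with a pale printed face; origin at the centre of its underside, z up, x across its thickness, y along its width; it stands in a pocket with its x along the rack's x. 24 x 58 x 85 mm (x, y, height), about 0.11 kg. One of the two shorter new cartons in the stock tray.
- short_carton_b: loose upright carton of dark card with a pale printed face; origin at the centre of its underside, z up, x across its thickness, y along its width; it stands in a pocket with its x along the rack's x. 24 x 58 x 85 mm (x, y, height), about 0.11 kg. The other of the two shorter new cartons; looks the same as short_carton_a.
- date_stamp: bystander: loose date stamp with a black handle and wooden block, 30 x 50 x 70 mm, standing behind the work; origin at the centre of its underside
- marker: bystander: loose red and white marker lying to the left of the work, 17 x 135 x 16 mm, long along its y; origin at the centre of its underside
- tape_roll: bystander: loose roll of tape lying flat to the right of the work, 92 mm across, 48 mm high; origin at the centre of its underside. Just beyond it stands a fixed dark carrier bag (not listed), 0.5 m high; its nearest corner is 0.65 m from the base axis, 47 degrees to the right, so draw the arm in before swinging across from the start pose
Mind the look-alikes: they are no part of the job. Leave any green look-alike of the tall_carton alone.

How it is judged (in metres and radians):
On the way, in this order (a step that is already met when the one before it is completed fails the run):
1. the old carton stands in the front pocket of the display rack, while the three new cartons still stand in the stock tray (x of last_carton in the frame of display_rack between -0.071 and -0.049 m and y of last_carton in the frame of display_rack between -0.012 and 0.012 m and z of last_carton in the frame of display_rack below 0.014 m and angle between last_carton's own z axis and vertical below 0.14 rad and ((x of tall_carton in the frame of stock_tray between -0.051 and -0.029 m and y of tall_carton in the frame of stock_tray between -0.012 and 0.012 m and z of tall_carton in the frame of stock_tray below 0.014 m and angle between tall_carton's own z axis and vertical below 0.14 rad) or (x of short_carton_a in the frame of stock_tray between -0.051 and -0.029 m and y of short_carton_a in the frame of stock_tray between -0.012 and 0.012 m and z of short_carton_a in the frame of stock_tray below 0.014 m and angle between short_carton_a's own z axis and vertical below 0.14 rad) or (x of short_carton_b in the frame of stock_tray between -0.051 and -0.029 m and y of short_carton_b in the frame of stock_tray between -0.012 and 0.012 m and z of short_carton_b in the frame of stock_tray below 0.014 m and angle between short_carton_b's own z axis and vertical below 0.14 rad)) and ((x of tall_carton in the frame of stock_tray between -0.011 and 0.011 m and y of tall_carton in the frame of stock_tray between -0.012 and 0.012 m and z of tall_carton in the frame of stock_tray below 0.014 m and angle between tall_carton's own z axis and vertical below 0.14 rad) or (x of short_carton_a in the frame of stock_tray between -0.011 and 0.011 m and y of short_carton_a in the frame of stock_tray between -0.012 and 0.012 m and z of short_carton_a in the frame of stock_tray below 0.014 m and angle between short_carton_a's own z axis and vertical below 0.14 rad) or (x of short_carton_b in the frame of stock_tray between -0.011 and 0.011 m and y of short_carton_b in the frame of stock_tray between -0.012 and 0.012 m and z of short_carton_b in the frame of stock_tray below 0.014 m and angle between short_carton_b's own z axis and vertical below 0.14 rad)) and ((x of tall_carton in the frame of stock_tray between 0.029 and 0.051 m and y of tall_carton in the frame of stock_tray between -0.012 and 0.012 m and z of tall_carton in the frame of stock_tray below 0.014 m and angle between tall_carton's own z axis and vertical below 0.14 rad) or (x of short_carton_a in the frame of stock_tray between 0.029 and 0.051 m and y of short_carton_a in the frame of stock_tray between -0.012 and 0.012 m and z of short_carton_a in the frame of stock_tray below 0.014 m and angle between short_carton_a's own z axis and vertical below 0.14 rad) or (x of short_carton_b in the frame of stock_tray between 0.029 and 0.051 m and y of short_carton_b in the frame of stock_tray between -0.012 and 0.012 m and z of short_carton_b in the frame of stock_tray below 0.014 m and angle between short_carton_b's own z axis and vertical below 0.14 rad))), for 0.2 s.
2. the new carton from the tray's knob end stands in the second pocket, while the middle and far tray pockets are still filled (x of last_carton in the frame of display_rack between -0.071 and -0.049 m and y of last_carton in the frame of display_rack between -0.012 and 0.012 m and z of last_carton in the frame of display_rack below 0.014 m and angle between last_carton's own z axis and vertical below 0.14 rad and ((x of tall_carton in the frame of display_rack between -0.031 and -0.009 m and y of tall_carton in the frame of display_rack between -0.012 and 0.012 m and z of tall_carton in the frame of display_rack below 0.014 m and angle between tall_carton's own z axis and vertical below 0.14 rad) or (x of short_carton_a in the frame of display_rack between -0.031 and -0.009 m and y of short_carton_a in the frame of display_rack between -0.012 and 0.012 m and z of short_carton_a in the frame of display_rack below 0.014 m and angle between short_carton_a's own z axis and vertical below 0.14 rad) or (x of short_carton_b in the frame of display_rack between -0.031 and -0.009 m and y of short_carton_b in the frame of display_rack between -0.012 and 0.012 m and z of short_carton_b in the frame of display_rack below 0.014 m and angle between short_carton_b's own z axis and vertical below 0.14 rad)) and ((x of tall_carton in the frame of stock_tray between -0.011 and 0.011 m and y of tall_carton in the frame of stock_tray between -0.012 and 0.012 m and z of tall_carton in the frame of stock_tray below 0.014 m and angle between tall_carton's own z axis and vertical below 0.14 rad) or (x of short_carton_a in the frame of stock_tray between -0.011 and 0.011 m and y of short_carton_a in the frame of stock_tray between -0.012 and 0.012 m and z of short_carton_a in the frame of stock_tray below 0.014 m and angle between short_carton_a's own z axis and vertical below 0.14 rad) or (x of short_carton_b in the frame of stock_tray between -0.011 and 0.011 m and y of short_carton_b in the frame of stock_tray between -0.012 and 0.012 m and z of short_carton_b in the frame of stock_tray below 0.014 m and angle between short_carton_b's own z axis and vertical below 0.14 rad)) and ((x of tall_carton in the frame of stock_tray between 0.029 and 0.051 m and y of tall_carton in the frame of stock_tray between -0.012 and 0.012 m and z of tall_carton in the frame of stock_tray below 0.014 m and angle between tall_carton's own z axis and vertical below 0.14 rad) or (x of short_carton_a in the frame of stock_tray between 0.029 and 0.051 m and y of short_carton_a in the frame of stock_tray between -0.012 and 0.012 m and z of short_carton_a in the frame of stock_tray below 0.014 m and angle between short_carton_a's own z axis and vertical below 0.14 rad) or (x of short_carton_b in the frame of stock_tray between 0.029 and 0.051 m and y of short_carton_b in the frame of stock_tray between -0.012 and 0.012 m and z of short_carton_b in the frame of stock_tray below 0.014 m and angle between short_carton_b's own z axis and vertical below 0.14 rad))), for 0.2 s.
3. the new carton from the middle of the tray stands in the third pocket, while the far tray pocket is still filled (x of last_carton in the frame of display_rack between -0.071 and -0.049 m and y of last_carton in the frame of display_rack between -0.012 and 0.012 m and z of last_carton in the frame of display_rack below 0.014 m and angle between last_carton's own z axis and vertical below 0.14 rad and ((x of tall_carton in the frame of display_rack between -0.031 and -0.009 m and y of tall_carton in the frame of display_rack between -0.012 and 0.012 m and z of tall_carton in the frame of display_rack below 0.014 m and angle between tall_carton's own z axis and vertical below 0.14 rad) or (x of short_carton_a in the frame of display_rack between -0.031 and -0.009 m and y of short_carton_a in the frame of display_rack between -0.012 and 0.012 m and z of short_carton_a in the frame of display_rack below 0.014 m and angle between short_carton_a's own z axis and vertical below 0.14 rad) or (x of short_carton_b in the frame of display_rack between -0.031 and -0.009 m and y of short_carton_b in the frame of display_rack between -0.012 and 0.012 m and z of short_carton_b in the frame of display_rack below 0.014 m and angle between short_carton_b's own z axis and vertical below 0.14 rad)) and ((x of tall_carton in the frame of display_rack between 0.009 and 0.031 m and y of tall_carton in the frame of display_rack between -0.012 and 0.012 m and z of tall_carton in the frame of display_rack below 0.014 m and angle between tall_carton's own z axis and vertical below 0.14 rad) or (x of short_carton_a in the frame of display_rack between 0.009 and 0.031 m and y of short_carton_a in the frame of display_rack between -0.012 and 0.012 m and z of short_carton_a in the frame of display_rack below 0.014 m and angle between short_carton_a's own z axis and vertical below 0.14 rad) or (x of short_carton_b in the frame of display_rack between 0.009 and 0.031 m and y of short_carton_b in the frame of display_rack between -0.012 and 0.012 m and z of short_carton_b in the frame of display_rack below 0.014 m and angle between short_carton_b's own z axis and vertical below 0.14 rad)) and ((x of tall_carton in the frame of stock_tray between 0.029 and 0.051 m and y of tall_carton in the frame of stock_tray between -0.012 and 0.012 m and z of tall_carton in the frame of stock_tray below 0.014 m and angle between tall_carton's own z axis and vertical below 0.14 rad) or (x of short_carton_a in the frame of stock_tray between 0.029 and 0.051 m and y of short_carton_a in the frame of stock_tray between -0.012 and 0.012 m and z of short_carton_a in the frame of stock_tray below 0.014 m and angle between short_carton_a's own z axis and vertical below 0.14 rad) or (x of short_carton_b in the frame of stock_tray between 0.029 and 0.051 m and y of short_carton_b in the frame of stock_tray between -0.012 and 0.012 m and z of short_carton_b in the frame of stock_tray below 0.014 m and angle between short_carton_b's own z axis and vertical below 0.14 rad))), for 0.2 s.
At the end, for the whole second after the job is handed in: the old carton stands in the front pocket of the display rack and one new carton in each of the three pockets behind it, all within 11 mm of the pocket's centre along the row and 12 mm across it, underside within 6 mm of the pocket floor, upright within 0.14 rad, at rest (x of last_carton in the frame of display_rack between -0.071 and -0.049 m and y of last_carton in the frame of display_rack between -0.012 and 0.012 m and z of last_carton in the frame of display_rack below 0.014 m and angle between last_carton's own z axis and vertical below 0.14 rad and ((x of tall_carton in the frame of display_rack between -0.031 and -0.009 m and y of tall_carton in the frame of display_rack between -0.012 and 0.012 m and z of tall_carton in the frame of display_rack below 0.014 m and angle between tall_carton's own z axis and vertical below 0.14 rad) or (x of short_carton_a in the frame of display_rack between -0.031 and -0.009 m and y of short_carton_a in the frame of display_rack between -0.012 and 0.012 m and z of short_carton_a in the frame of display_rack below 0.014 m and angle between short_carton_a's own z axis and vertical below 0.14 rad) or (x of short_carton_b in the frame of display_rack between -0.031 and -0.009 m and y of short_carton_b in the frame of display_rack between -0.012 and 0.012 m and z of short_carton_b in the frame of display_rack below 0.014 m and angle between short_carton_b's own z axis and vertical below 0.14 rad)) and ((x of tall_carton in the frame of display_rack between 0.009 and 0.031 m and y of tall_carton in the frame of display_rack between -0.012 and 0.012 m and z of tall_carton in the frame of display_rack below 0.014 m and angle between tall_carton's own z axis and vertical below 0.14 rad) or (x of short_carton_a in the frame of display_rack between 0.009 and 0.031 m and y of short_carton_a in the frame of display_rack between -0.012 and 0.012 m and z of short_carton_a in the frame of display_rack below 0.014 m and angle between short_carton_a's own z axis and vertical below 0.14 rad) or (x of short_carton_b in the frame of display_rack between 0.009 and 0.031 m and y of short_carton_b in the frame of display_rack between -0.012 and 0.012 m and z of short_carton_b in the frame of display_rack below 0.014 m and angle between short_carton_b's own z axis and vertical below 0.14 rad)) and ((x of tall_carton in the frame of display_rack between 0.049 and 0.071 m and y of tall_carton in the frame of display_rack between -0.012 and 0.012 m and z of tall_carton in the frame of display_rack below 0.014 m and angle between tall_carton's own z axis and vertical below 0.14 rad) or (x of short_carton_a in the frame of display_rack between 0.049 and 0.071 m and y of short_carton_a in the frame of display_rack between -0.012 and 0.012 m and z of short_carton_a in the frame of display_rack below 0.014 m and angle between short_carton_a's own z axis and vertical below 0.14 rad) or (x of short_carton_b in the frame of display_rack between 0.049 and 0.071 m and y of short_carton_b in the frame of display_rack between -0.012 and 0.012 m and z of short_carton_b in the frame of display_rack below 0.014 m and angle between short_carton_b's own z axis and vertical below 0.14 rad)) and linear speed of each of tall_carton, short_carton_a, short_carton_b, last_carton below 0.02 m/s); the robot touches nothing.
It fails at once if a bystander (date stamp, marker or tape roll) was moved by more than 20 mm (distance of any of date_stamp, marker, tape_roll from where it was at the start of the episode above 0.02 m).
It fails at once if a carton was tipped over (more than 0.6 rad from upright) (angle between any of tall_carton, short_carton_a, short_carton_b, last_carton's own z axis and vertical above 0.6 rad).
It also fails if it takes over 83 s, if anything falls off the work surface, if the arm or the gripper's body presses on something with over 40 N, if the wrist force passes 120 N, or if a joint passes its speed limit or range.

### The arm

A 6-joint arm with a two-finger parallel gripper is mounted at the origin on a cart in front of the work surface, level with it; the furniture and walls round the work are solid. World frame = base frame: x ahead of the robot, y to its left, z up, the work surface at z = 0. Lengths are in mm, angles in rad, forces in N, time in s.
With the tool pointing down it reaches from about 350 to 875 mm from the base axis. Payload 4.2 kg.
Tool frame: the origin (TCP) lies between the finger pads; the fingertips stand 25 mm ahead of it and the grasp point (between the pads) lies 6 mm ahead of it; z points along the fingers, y is the line along which they close (so a half turn about z gives the same grasp; the last joint's range is limited). The gripper opens to 85 mm and grips with 20 to 120 N. Pads are 22 mm wide; open, the fingers measure 114 mm over their backs; the gripper's body (76 mm by 85 mm) begins 54 mm behind the grasp point. The pads swing forward as they close: fully open they stand 13 mm farther back than shut.
Start: joints at [1.552, 0.385, 0.008, 0, -1.194, -0.259], TCP at [171.368, 601.026, 256.312] pointing down, gripper open.
Joint ranges: [-3.14, 3.14], [-1.21, 2.06], [-1.07, 1.41], [-3.16, 2.05], [-2.99, -0.16], [-3.1, 3.1]. Speed limits (rad/s): [2.79, 2.79, 3.14, 3.14, 3.14, 3.14].

### API

Orientations are given as a unit quaternion [x, y, z, w].
In Python, from bench import arm gives the robot as it stands.
- The arm moves only by the shell command python3 -m pendant 'ROWS'. ROWS is JSON, a list of rows, each a list of 7 numbers: the shift along the tool's x, y, z in m, then the turn, a rotation vector about the tool's x, y, z in degrees, then the finger opening in m, from 0 to 0.0854. In form: [[x, y, z, wx, wy, wz, fingers], ...]. A call has 1 to 12 rows; each row shifts and turns the commanded pose from where the row before left it, along the tool's axes as they then stand; what a row does not reach is not made up. A row lasts 1/10 s, in which the tool goes at most 50 mm and 8.59 degrees, less where a joint would pass 70% of its speed; a pose out of reach is approached as far as the arm can. A call is refused whole if a number of a shift passes 0.05 or a number of a turn 8.59, either way. A call with a gripper value outside its range is refused whole. The fingers move at their own pace and stop on an object; the grip force is fixed at half the most. Time passes only in rows, so rows that do not move let the fingers close. It gives the time, the measured TCP pose, the force, the opening and the grip force at its end, in the units of the state.
- arm.read_state(): the state, without advancing time (a new reading comes with each control period).
- arm.get_image(name): name is "side" or "top" or "wrist"; returns a dict with "image" (420x560x3 uint8, red, green, blue), "fx", "fy", "cx", "cy" (pixels), "xyz" and "rotation" of the camera in the world. Camera axes: x right, y down, z forward; pixel columns grow to the right and rows downward; lengths in mm; the calibration is good to about 2 mm. A picture is of the moment at which its call begins. There is no depth.
- arm.job_done(): hands the job in; it is judged then, once.
The state is a dict: "clock": time; "joints": joint angles; "joint_vel": joint speeds; "joint_efforts": joint torques, N m; "position": TCP position; "ee_rot": TCP orientation; "contact_force": force on the tool from outside, world axes, zero at the start; "wrist_torque": the same for the moment, N m; "gripper_width": finger opening in mm; "grasp_force": force on a finger pad.
Only numpy, scipy, OpenCV 4.12 (cv2) and the standard library are available. Lean on these libraries where they do the work, as an engineer would, in place of code of your own. Each camera call takes 0.05 s, during which the arm holds its last target. There are 200 camera calls.

## Working session

There is one attempt and no reset: what is moved stays moved. The work goes in short steps, Python scripts to look and compute and a shell command to move; the robot and the scene stay as the last step left them, time stands still between calls to the robot, and variables do not carry over. Pictures are saved under pics/ and viewed, at most 16 in all, crops included, and the job is handed in when it is done.

```bash
mkdir -p pics; ls
cat > h.py <<'E'
import numpy as np, cv2
from bench import arm
from scipy.spatial.transform import Rotation as R
def snap(n,f=None):
    d=arm.get_image(n)
    if f: cv2.imwrite('pics/'+f,d['image'][:,:,::-1])
    return d
def ray(d,u,v,z):
    r=np.array(d['rotation'],float)
    r=r.reshape(3,3) if r.size==9 else R.from_quat(r).as_matrix()
    p=np.array(d['xyz'],float); k=r@np.array([(u-d['cx'])/d['fx'],(v-d['cy'])/d['fy'],1])
    return p+k*(z-p[2])/k[2]
def proj(d,X):
    r=np.array(d['rotation'],float)
    r=r.reshape(3,3) if r.size==9 else R.from_quat(r).as_matrix()
    c=r.T@(np.array(X,float)-np.array(d['xyz'],float))
    return c[0]/c[2]*d['fx']+d['cx'],c[1]/c[2]*d['fy']+d['cy']
E
python3 - <<'E'
from h import *
for n in("top","side"):
    d=snap(n,n+'0.png'); print(n,d['xyz'],d['rotation'],d['fx'],d['cx'],d['cy'])
s=arm.read_state(); print(s['clock'],s['position'],R.from_quat(s['ee_rot']).as_matrix().round(3),s['gripper_width'])
E
```

```text
pics
top [ 393.19830941 -308.83015046  897.7585787 ] [-0.68202554  0.72364912 -0.07680861  0.07261922] 386.53999873031074 286.91845695123743 214.71159996763194
side [1256.64953336 -534.42281753  794.96578859] [ 0.75787954  0.53477032 -0.22351143 -0.29946946] 504.1567981474373 281.3155306304537 205.81599493510447
0.1 [171.25640165 600.59204006 255.33391492] [[ 0.962 -0.274 -0.   ]
 [-0.274 -0.962 -0.002]
 [ 0.     0.002 -1.   ]] 85.69867905175549
```

View pics/top0.png

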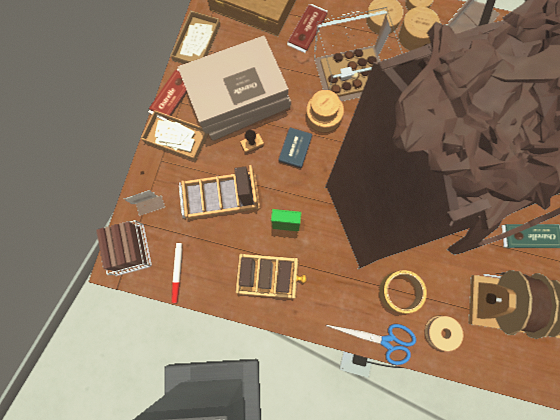

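View pics/side0.png

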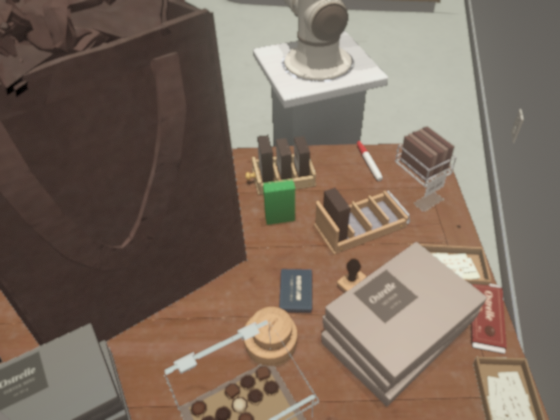

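The top view shows the rack at about (180–258, 168–220) px with the old carton at its right end. The tray is at (237–298, 253–300), with its knob on the right at (302, 279). The green look-alike is at (286, 219), between them. The side view agrees with this layout.

Run:
```python
from h import *
im=cv2.imread('pics/top0.png')[155:305,165:315]
im=cv2.resize(im,(600,600),interpolation=cv2.INTER_CUBIC);
cv2.imwrite('pics/c1.png',im)
im=cv2.imread('pics/side0.png')[125:255,240:420]
cv2.imwrite('pics/c2.png',cv2.resize(im,(800,578),interpolation=cv2.INTER_CUBIC))
```

```text
(no output)
```

View pics/c1.png

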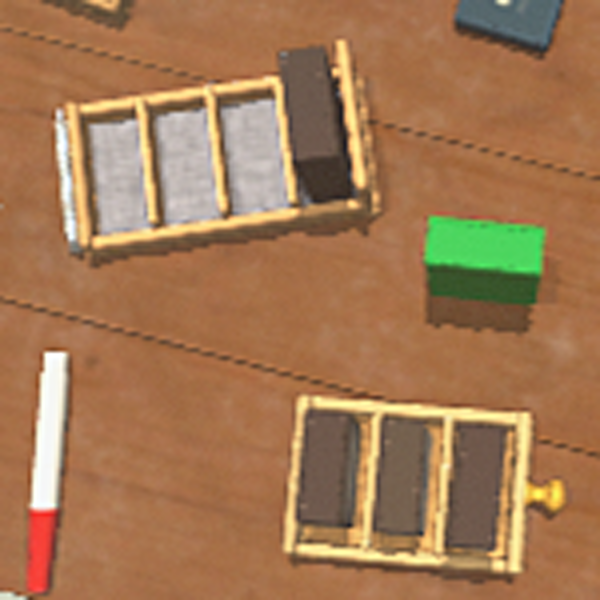

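View pics/c2.png

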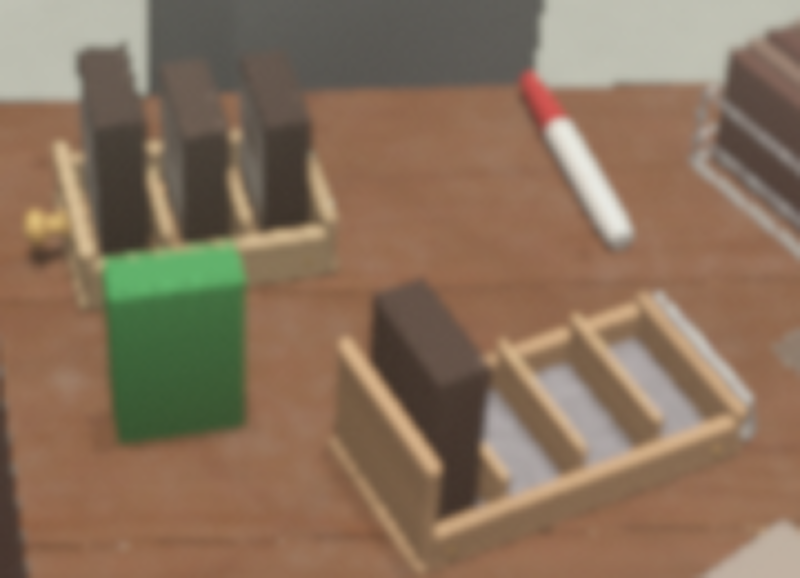

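The crops show clean divider tops, end boards and carton tops. From left to right, the three tray cartons' top faces in c1 are centred near (327, 470), (405, 477) and (477, 485). The old carton's top is near (313, 103). Next I cast rays from both views and check the sizes.

Run:
```python
from h import *
t=snap('top');s=snap('side')
T=lambda p,z:ray(t,165+(p[0]+.5)/4-.5,155+(p[1]+.5)/4-.5,z)[:2]
S=lambda p,z:ray(s,240+p[0]/4.444,125+p[1]/4.444,z)[:2]
def seg(n,a,b,z,f=T):
    a,b=f(a,z),f(b,z); d=b-a
    print(n,((a+b)/2).round(1),'len',np.hypot(*d).round(1),'ang',np.degrees(np.arctan2(d[1],d[0])).round(1))
seg('rd-40',(143,103),(154,222),40);seg('rd0',(210,90),(223,213),40);seg('rd40',(280,80),(294,205),40)
seg('td-20',(447,415),(440,560),40);seg('td20',(378,408),(368,550),40)
seg('tend+',(302,400),(290,550),40);seg('tend-',(525,415),(518,570),40)
def quad(n,q,z,f):
    p=np.array([f(a,z) for a in q]); c,w,a=cv2.minAreaRect(p.astype(np.float32)); l1=p[1]-p[0]; l2=p[2]-p[1]
    e=(p[2]+p[3]-p[0]-p[1] if np.hypot(*l2)>np.hypot(*l1) else p[1]+p[2]-p[0]-p[3])
    print(n,p.mean(0).round(1),np.round(w,1),'longang',np.degrees(np.arctan2(e[1],e[0])).round(1))
quad('last T',[(280,52),(325,47),(343,155),(303,160)],106,T);quad('last S',[(375,292),(425,280),(490,365),(440,388)],106,S)
for z in(106,93):
    print(z)
    quad('far T',[(304,413),(355,416),(349,526),(299,522)],z,T);quad('far S',[(245,58),(285,52),(310,122),(265,128)],z,S)
    quad('mid T',[(385,420),(432,422),(425,533),(377,533)],z,T);quad('mid S',[(165,65),(207,62),(227,130),(180,135)],z,S)
    quad('knob T',[(455,422),(506,427),(499,548),(448,544)],z,T);quad('knob S',[(80,50),(128,45),(145,123),(92,125)],z,S)
st=arm.read_state();print(st['clock'],st['position'])
```

```text
rd-40 [ 634.8 -127. ] len 71.2 ang -175.7
rd0 [ 639.1 -166.1] len 73.9 ang -175.5
rd40 [ 642.  -206.7] len 75.3 ang -175.7
td-20 [ 440.8 -286.3] len 78.7 ang 174.2
td20 [ 447.6 -247.9] len 77.3 ang 173.4
tend+ [ 452.4 -205.7] len 81.8 ang 173.5
tend- [ 435.6 -328.8] len 84.1 ang 173.7
last T [ 643.6 -229. ] [62.7 24.3] longang -171.7
last S [ 647.2 -222.9] [62.8 25.5] longang 4.1
106
far T [ 449.6 -229.3] [26.2 56. ] longang 175.0
far S [ 471.6 -228. ] [21.8 54.2] longang -9.2
mid T [ 443.4 -268.7] [24.1 57.2] longang 173.4
mid S [ 463.6 -266.8] [22.5 53.2] longang -10.2
knob T [ 437.1 -305. ] [26.2 61.7] longang 173.4
knob S [ 440.6 -301.6] [25.  60.3] longang -11.0
93
far T [ 450.5 -228. ] [26.6 56.9] longang 175.0
far S [ 456.8 -222.2] [22.2 55.3] longang -9.2
mid T [ 444.2 -268. ] [24.5 58.1] longang 173.4
mid S [ 448.6 -261.7] [22.9 54.2] longang -10.2
knob T [ 437.8 -304.9] [26.6 62.7] longang 173.4
knob S [ 425.2 -297.2] [25.5 61.5] longang -11.0
0.2 [171.29807622 600.73318856 255.64586716]
```

The sizes and both views agree. The tray's knob-end carton is the tall one.
- **Rack:** centre ≈ (638.6, −166.6), x-axis at −85.2°.
- **Tray:** centre ≈ (444, −267.2), x-axis at +82.8°.

I'll grip across each carton's width, turning the tool first.

```bash
cat >> h.py <<'E'
def ax(a): a=np.radians(a); return np.array([np.cos(a),np.sin(a)])
RC,RA=np.array([638.6,-166.6]),-85.2
TC,TA=np.array([444.,-267.2]),82.8
def rack(x): return RC+x*ax(RA)
def tray(x): return TC+x*ax(TA)
def go(xy,z,yaw):   # yaw = world angle of tool y
    s=arm.read_state(); M=R.from_quat(s['ee_rot']).as_matrix()
    d=np.array([*xy,z])-s['position']
    y=np.degrees(np.arctan2(M[1,1],M[0,1])); dw=(yaw-y+180)%360-180
    print('clk',s['clock'],'pos',np.round(s['position'],1),'shift mm tool',(M.T@d).round(1),'turn z deg',round(-dw,2),'tilt',np.round(M[:2,2],4),'F',np.round(s['contact_force'],1),'w',round(s['gripper_width'],1))
E
python3 -m pendant '[[0,0,0,0,0,8.5,0.0854],[0,0,0,0,0,8.5,0.0854],[0,0,0,0,0,8.5,0.0854],[0,0,0,0,0,8.5,0.0854],[0,0,0,0,0,8.5,0.0854],[0,0,0,0,0,8.5,0.0854],[0,0,0,0,0,8.5,0.0854],[0,0,0,0,0,8.5,0.0854],[0,0,0,0,0,1.3,0.0854],[0,0,0,0,0,0,0.0854]]'
python3 -c "
from h import *
go(rack(60),230,-175.2); d=snap('side'); print(ray(d,245,262,0))"
```

```text
clock: 1.2
position: [171.3, 600.9, 256.1]
ee_rot: [0.737, -0.676, 0.0, 0.0]
contact_force: [0.7, 0.2, 0.2]
gripper_width: 85.3
grasp_force: 0.0
clk 1.2 pos [171.3 600.9 256.1] shift mm tool [ 864.8 -399.6   26.4] turn z deg 0.12 tilt [-0.0001 -0.0004] F [0.7 0.2 0.2] w 85.3
[ 650.60138802 -415.54456329    0.        ]
```

```bash
python3 -m pendant '[[0.036,-0.0167,0,0,0,0,0.0854],[0.036,-0.0167,0,0,0,0,0.0854],[0.036,-0.0167,0,0,0,0,0.0854],[0.036,-0.0167,0,0,0,0,0.0854],[0.036,-0.0167,0,0,0,0,0.0854],[0.036,-0.0167,0,0,0,0,0.0854],[0.036,-0.0167,0,0,0,0,0.0854],[0.036,-0.0167,0,0,0,0,0.0854],[0.036,-0.0167,0,0,0,0,0.0854],[0.036,-0.0167,0,0,0,0,0.0854],[0.036,-0.0167,0,0,0,0,0.0854],[0.036,-0.0167,0,0,0,0,0.0854]]'
python3 -m pendant '[[0.036,-0.0167,0,0,0,0,0.0854],[0.036,-0.0167,0,0,0,0,0.0854],[0.036,-0.0167,0,0,0,0,0.0854],[0.036,-0.0167,0,0,0,0,0.0854],[0.036,-0.0167,0,0,0,0,0.0854],[0.036,-0.0167,0,0,0,0,0.0854],[0.036,-0.0167,0,0,0,0,0.0854],[0.036,-0.0167,0,0,0,0,0.0854],[0.036,-0.0167,0,0,0,0,0.0854],[0.036,-0.0167,0,0,0,0,0.0854],[0.036,-0.0167,0,0,0,0,0.0854],[0,0,0,0,0,0,0.0854]]'
python3 -c "
from h import *
go(rack(60),230,-175.2);snap('wrist','w1.png')"
```

```text
clock: 2.45
position: [407.6, 185.8, 256.7]
ee_rot: [0.737, -0.676, 0.0, -0.0]
contact_force: [-0.0, 0.6, 0.5]
gripper_width: 86.1
grasp_force: 0.0
clock: 3.65
position: [624.4, -195.8, 254.7]
ee_rot: [0.735, -0.678, -0.0, 0.001]
contact_force: [-0.8, 0.8, -1.1]
gripper_width: 85.7
grasp_force: 0.0
clk 3.65 pos [ 624.4 -195.8  254.7] shift mm tool [ 32.  -16.7  24.7] turn z deg -0.16 tilt [-0.001  -0.0007] F [-0.8  0.8 -1.1] w 85.7
```

View pics/w1.png

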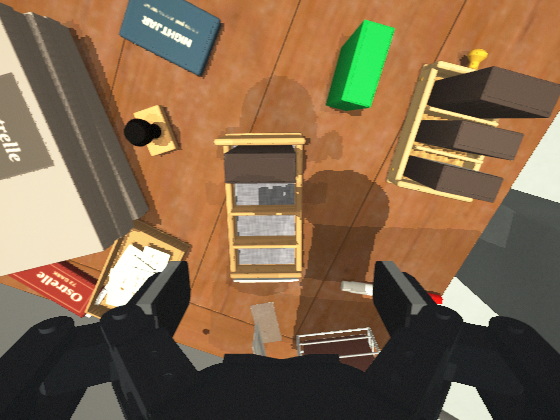

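The wrist view shows the rack under the gripper: back board at v≈138, old carton at (260, 165), dividers at v≈213 and 246, front board at v≈277. I'll use it to cross-check the rack pose and the carton.

Run:
```python
from h import *
d=snap('wrist'); im=d['image']
X=ax(RA);Y=ax(RA+90)
f=lambda n,u,v,z:print(n,np.round([(ray(d,u,v,z)[:2]-RC)@X,(ray(d,u,v,z)[:2]-RC)@Y],1))
f('d0 L',233,213.5,40);f('d0 R',297,213.5,40);f('d-40 L',234,246,40);f('d-40 R',298,246,40);f('back L',217,140,72);f('back R',304,140,72);f('front L',232,276,32);f('front R',300,276,32)
for n,u,v in(('c',223,149),('c',295,149),('c',297,182),('c',224,182)): f(n,u,v,106)
cv2.imwrite('pics/w1c.png',cv2.resize(im[120:295,200:320,::-1],(411,600),interpolation=cv2.INTER_CUBIC))
```

```text
d0 L [-5.2 37.4]
d0 R [ -5.4 -34.2]
d-40 L [-44.5  38. ]
d-40 R [-44.7 -35.9]
back L [77.3 44.1]
back R [ 77.1 -38.2]
front L [-87.3  43.5]
front R [-87.5 -39.3]
c [72.  32.7]
c [ 71.9 -28.2]
c [ 43.5 -30.2]
c [43.7 33.4]
```

View pics/w1c.png

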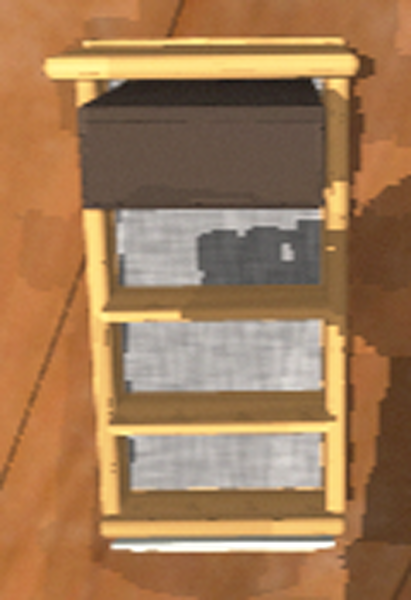

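Run:
```python
from h import *
s=snap('side')
X=ax(RA);Y=ax(RA+90)
def f(n,a,b,z):
    p=[ray(s,240+q[0]/4.444,125+q[1]/4.444,z)[:2]-RC for q in(a,b)]
    m=(p[0]+p[1])/2; print(n,(m@X).round(1),(m@Y).round(1),[np.round([q@X,q@Y],1) for q in p])
f('d0',(505,345),(580,455),40);f('d-40',(578,320),(660,425),40);f('front',(646,298),(742,410),32);f('back',(345,345),(437,470),72)
w=snap('wrist')
X=ax(TA);Y=ax(TA+90)
# tray in wrist view: rough end boards/dividers tops
for n,u,v in(('knobend',432,66),('knobend far',497,73),('far end',393,181)):
    p=ray(w,u,v,40)[:2]-TC; print(n,(p@X).round(1),(p@Y).round(1))
```

```text
d0 -2.3 8.2 [array([ -4.1, -28.8]), array([-0.4, 45.2])]
d-40 -43.0 8.0 [array([-43.5, -28.7]), array([-42.4,  44.7])]
front -86.0 6.3 [array([-85.8, -34.3]), array([-86.3,  46.9])]
back 77.8 8.4 [array([ 78.8, -33.1]), array([76.8, 49.8])]
knobend -51.4 -48.5
knobend far -58.8 16.8
far end 66.7 -50.7
```

```bash
sed -i 's/^RC,RA=.*/RC,RA=np.array([640.4,-164.4]),-85.2/' h.py
python3 -c "
from h import *
go(rack(60),90,-175.2)"
```

```text
clk 3.85 pos [ 622.8 -191.5  256.3] shift mm tool [ 34.6 -19.9 166.2] turn z deg 0.06 tilt [-0.0004  0.0002] F [0.  0.4 0. ] w 85.3
```

```bash
python3 -m pendant '[[0.0346,-0.0199,0,0,0,0,0.0854],[0,0,0.04,0,0,0,0.0854],[0,0,0.035,0,0,0,0.0854],[0,0,0.03,0,0,0,0.0854],[0,0,0.03,0,0,0,0.0854],[0,0,0.02,0,0,0,0.0854],[0,0,0.011,0,0,0,0.0854],[0,0,0,0,0,0,0.0854],[0,0,0,0,0,0,0.0854]]'
python3 -c "
from h import *
go(rack(60),90,-175.2);snap('wrist','w2.png')"
```

```text
clock: 4.75
position: [646.7, -224.5, 91.7]
ee_rot: [0.736, -0.676, 0.001, -0.0]
contact_force: [-0.3, -0.3, 0.1]
gripper_width: 85.3
grasp_force: 0.0
clk 4.75 pos [ 646.7 -224.5   91.7] shift mm tool [-0.4  1.2  1.7] turn z deg 0.06 tilt [ 0.002  -0.0007] F [-0.3 -0.3  0.1] w 85.3
```

View pics/w2.png

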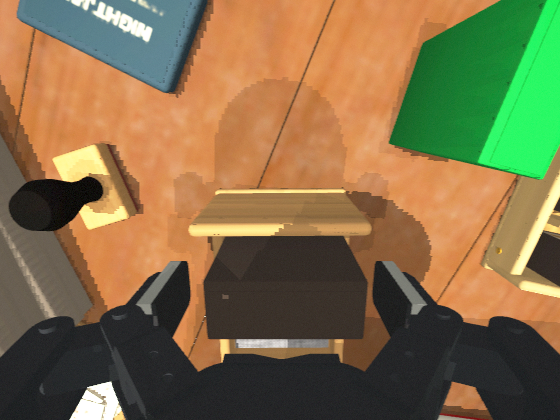

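The fingers straddle the old carton: its top spans u 207–365 and the pads are at 188 and 374. Closing now.

```bash
python3 -m pendant '[[0,0,0,0,0,0,0.05],[0,0,0,0,0,0,0.05],[0,0,0,0,0,0,0.05],[0,0,0,0,0,0,0.05],[0,0,0,0,0,0,0.05],[0,0,0,0,0,0,0.05],[0,0,0,0,0,0,0.05]]'
python3 -m pendant '[[0,0,-0.01,0,0,0,0.05],[0,0,-0.02,0,0,0,0.05],[0,0,-0.03,0,0,0,0.05],[-0.02,0,0,0,0,0,0.05],[-0.04,0,0,0,0,0,0.05],[-0.04,0,0,0,0,0,0.05],[-0.02,0,0,0,0,0,0.05],[0,0,0,0,0,0,0.05],[0,0,0,0,0,0,0.05]]'
python3 -c "
from h import *
go(rack(-60),90,-175.2);snap('wrist','w3.png')"
```

```text
clock: 5.5
position: [646.6, -225.1, 91.9]
ee_rot: [0.736, -0.677, 0.001, -0.0]
contact_force: [-1.0, 1.1, 5.7]
gripper_width: 61.2
grasp_force: 66.0
clock: 6.4
position: [635.4, -104.5, 149.7]
ee_rot: [0.736, -0.677, -0.001, 0.0]
contact_force: [0.7, -0.1, -1.9]
gripper_width: 61.3
grasp_force: 65.6
clk 6.4 pos [ 635.4 -104.5  149.7] shift mm tool [ 0.1 -0.  59.7] turn z deg 0.05 tilt [-0.0013  0.0001] F [ 0.7 -0.1 -1.9] w 61.3
```

View pics/w3.png

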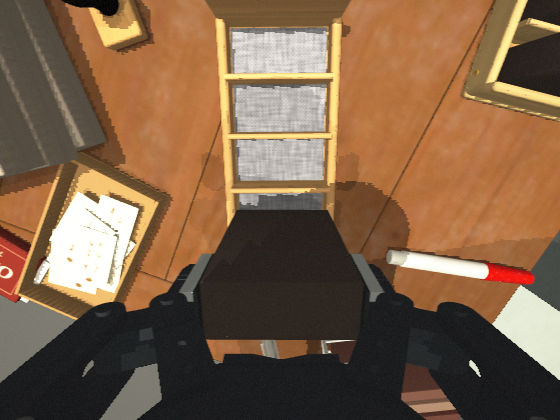

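The carton is held, with its back lower edge at v≈211, u 236–328. The dividers at v≈77, 136 and 189 are clearly visible, so I'll check the fit.

Run:
```python
from h import *
d=snap('wrist')
X=ax(RA);Y=ax(RA+90)
def f(n,u,v,z):
    p=ray(d,u,v,z)[:2]-RC; print(n,np.round([p@X,p@Y],1))
f('d40',222,77,40);f('d40',337,76,40);f('d0',227,136,40);f('d0',335,136,40);f('d-40',230,190,40);f('d-40',333,188,40)
f('rail in L',233,120,26);f('rail in R',326,120,26)
f('carton back bot',236,211,66);f('carton back bot',328,210,66);f('top front',202,338,164);f('top front',359,338,164)
```

```text
d40 [38.3 41.3]
d40 [ 38.9 -36.7]
d0 [-0.7 39.8]
d0 [ -0.7 -37.2]
d-40 [-40.1  39.5]
d-40 [-38.6 -37.6]
rail in L [10.2 37.1]
rail in R [ 10.2 -32.3]
carton back bot [-48.8  31.8]
carton back bot [-48.1 -30.4]
top front [-71.8  32.6]
top front [-71.9 -29.3]
```

The dividers match to within 1.5 mm and the carton is centred. Lowering it.

```bash
python3 -m pendant '[[0,0,0.02,0,0,0,0.05],[0,0,0.02,0,0,0,0.05],[0,0,0.01,0,0,0,0.05],[0,0,0.006,0,0,0,0.05],[0,0,0.003,0,0,0,0.05],[0,0,0,0,0,0,0.05],[0,0,0,0,0,0,0.05]]'
python3 -c "
from h import *
go(rack(-60),90,-175.2)"
```

```text
clock: 7.2
position: [636.5, -105.4, 92.1]
ee_rot: [0.736, -0.677, 0.001, -0.001]
contact_force: [-0.1, -0.1, -2.4]
gripper_width: 61.4
grasp_force: 65.8
clk 7.2 pos [ 636.5 -105.4   92.1] shift mm tool [-0.9  1.1  2. ] turn z deg -0.02 tilt [0.002 0.   ] F [-0.1 -0.1 -2.4] w 61.4
```

```bash
python3 -m pendant '[[0,0,0,0,0,0,0.0854],[0,0,0,0,0,0,0.0854],[0,0,0,0,0,0,0.0854],[0,0,0,0,0,0,0.0854],[0,0,-0.02,0,0,0,0.0854],[0,0,-0.04,0,0,0,0.0854],[0,0,-0.045,0,0,6,0.0854],[0,0,-0.02,0,0,6,0.0854],[0,0,0,0,0,0,0.0854],[0,0,0,0,0,0,0.0854]]'
python3 -c "
from h import *
go(tray(-40),215,-187.2)"
```

```text
clock: 8.2
position: [635.6, -105.1, 216.4]
ee_rot: [-0.661, 0.75, 0.0, 0.0]
contact_force: [-0.1, -0.0, -1.5]
gripper_width: 85.5
grasp_force: 0.0
clk 8.2 pos [ 635.6 -105.1  216.4] shift mm tool [224.7 169.9   1.2] turn z deg 0.02 tilt [0.0004 0.0006] F [-0.1 -0.  -1.5] w 85.5
```

```bash
python3 -m pendant '[[0.031,0.034,0,0,0,0,0.0854],[0.031,0.034,0,0,0,0,0.0854],[0.031,0.034,0,0,0,0,0.0854],[0.031,0.034,0,0,0,0,0.0854],[0.031,0.034,0,0,0,0,0.0854],[0,0,0,0,0,0,0.0854],[0,0,0,0,0,0,0.0854],[0,0,0,0,0,0,0.0854]]'
python3 -c "
from h import *
go(tray(-40),215,-187.2);d=snap('wrist','w4.png')"
```

```text
clock: 9.0
position: [448.2, -237.5, 215.5]
ee_rot: [-0.661, 0.75, 0.0, -0.0]
contact_force: [0.2, -0.5, 0.5]
gripper_width: 85.3
grasp_force: 0.0
clk 9.0 pos [ 448.2 -237.5  215.5] shift mm tool [70.   0.4  0.5] turn z deg 0.02 tilt [-0.0011  0.0003] F [ 0.2 -0.5  0.5] w 85.3
```

View pics/w4.png

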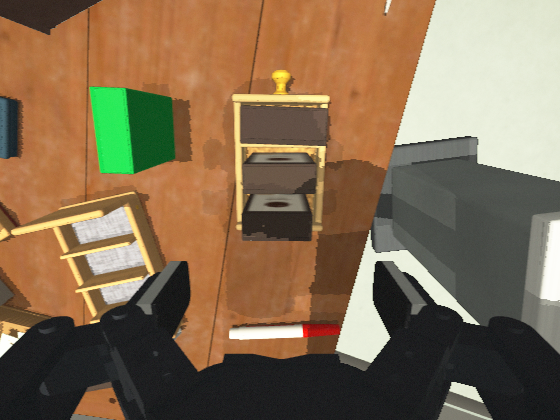

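The tray is in full view: knob at (282, 78), knob-end board at v≈98, and carton tops at v≈107–143, 164–193 and 212–240. I'll measure these next.

Run:
```python
from h import *
d=snap('wrist')
X=ax(TA);Y=ax(TA+90)
def f(n,u,v,z):
    p=ray(d,u,v,z)[:2]-TC; print(n,np.round([p@X,p@Y],1))
f('endL',235,98,40);f('endR',328,98,40);f('d-20 R',323,149,40);f('d20 L',240,194,40);f('railL',240,175,30);f('railR',320,175,30);f('knob',282,78,20)
for q in((242,108),(327,108),(328,144),(241,144)):f('knobC',*q,106)
for q in((244,165),(316,165),(316,193),(244,193)):f('mid',*q,93)
for q in((243,213),(311,213),(311,240),(243,240)):f('far',*q,93)
im=d['image'][60:260,200:360,::-1]; cv2.imwrite('pics/w4c.png',cv2.resize(im,(480,600),interpolation=cv2.INTER_CUBIC))
```

```text
endL [-57.6 -42.6]
endR [-57.7  40.2]
d-20 R [-13.   37.5]
d20 L [ 30.1 -41.3]
railL [ 13.3 -42. ]
railR [13.2 36.9]
knob [-76.5  -0.7]
knobC [-47.  -28.9]
knobC [-47.1  30.3]
knobC [-22.5  32. ]
knobC [-22.5 -30.4]
mid [ -5.6 -30.3]
mid [-5.6 25.4]
mid [16.6 26.1]
mid [ 16.7 -31. ]
far [ 33.2 -32.3]
far [33.2 22.6]
far [56.6 23.3]
far [ 56.6 -33.1]
```

View pics/w4c.png

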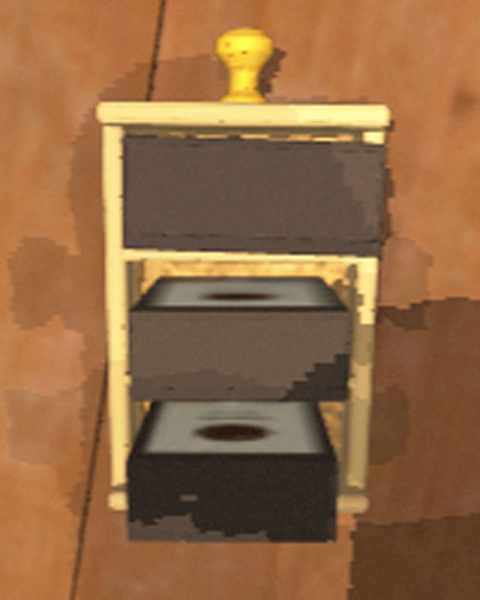

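The wrist view puts the tray about 4 mm toward world +y of the top-camera estimate. That is the same bias the rack showed. I'll update the tray pose and go to the knob-end carton.

```bash
sed -i 's/^TC,TA=.*/TC,TA=np.array([446.,-263.7]),82.8/' h.py
python3 -m pendant '[[0.033,0.0005,0,0,0,0,0.0854],[0.033,0.0005,0,0,0,0,0.0854],[0,0,0.03,0,0,0,0.0854],[0,0,0.04,0,0,0,0.0854],[0,0,0.03,0,0,0,0.0854],[0,0,0.02,0,0,0,0.0854],[0,0,0.004,0,0,0,0.0854],[0,0,0,0,0,0,0.0854],[0,0,0,0,0,0,0.0854]]'
python3 -m pendant '[[0,0,0,0,0,0,0.05],[0,0,0,0,0,0,0.05],[0,0,0,0,0,0,0.05],[0,0,0,0,0,0,0.05],[0,0,0,0,0,0,0.05],[0,0,0,0,0,0,0.05],[0,0,0,0,0,0,0.05]]'
python3 -c "
from h import *
go(tray(-40),90,-187.2)"
```

```text
clock: 10.0
position: [439.7, -303.2, 93.3]
ee_rot: [-0.662, 0.75, -0.001, 0.0]
contact_force: [-0.3, 0.2, 0.0]
gripper_width: 85.5
grasp_force: 0.0
clock: 10.7
position: [439.2, -303.4, 93.8]
ee_rot: [-0.661, 0.75, -0.001, 0.0]
contact_force: [-1.1, 1.3, 5.6]
gripper_width: 61.5
grasp_force: 65.4
clk 10.7 pos [ 439.2 -303.4   93.8] shift mm tool [-0.3 -1.8  3.8] turn z deg 0.01 tilt [ 0.0024 -0.0012] F [-1.1  1.3  5.6] w 61.5
```

```bash
python3 -m pendant '[[0,0,-0.01,0,0,0,0.05],[0,0,-0.03,0,0,0,0.05],[0,0,-0.045,0,0,0,0.05],[0,0,-0.03,0,0,-6,0.05],[0,0,-0.01,0,0,-6,0.05],[0,0,0,0,0,0,0.05],[0,0,0,0,0,0,0.05]]'
python3 -c "
from h import *
go(rack(-20),218,-175.2)"
```

```text
clock: 11.4
position: [437.8, -302.7, 216.8]
ee_rot: [0.735, -0.678, -0.001, -0.0]
contact_force: [-0.0, -0.1, -1.2]
gripper_width: 61.5
grasp_force: 65.5
clk 11.4 pos [ 437.8 -302.7  216.8] shift mm tool [-141.5 -213.    -1.2] turn z deg -0.17 tilt [-0.0009  0.001 ] F [-0.  -0.1 -1.2] w 61.5
```

```bash
python3 -m pendant '[[-0.01,-0.016,0,0,0,0,0.05],[-0.024,-0.036,0,0,0,0,0.05],[-0.024,-0.036,0,0,0,0,0.05],[-0.024,-0.036,0,0,0,0,0.05],[-0.024,-0.036,0,0,0,0,0.05],[-0.024,-0.036,0,0,0,0,0.05],[-0.0115,-0.018,0,0,0,0,0.05],[0,0,0,0,0,0,0.05],[0,0,0,0,0,0,0.05],[0,0,0,0,0,0,0.05]]'
python3 -c "
from h import *
go(rack(-20),94,-175.2);d=snap('wrist','w5.png')"
```

```text
clock: 12.4
position: [639.2, -144.3, 216.3]
ee_rot: [0.736, -0.677, -0.001, 0.001]
contact_force: [0.6, -1.1, -0.8]
gripper_width: 61.3
grasp_force: 65.5
clk 12.4 pos [ 639.2 -144.3  216.3] shift mm tool [1.000e-01 2.000e-01 1.223e+02] turn z deg -0.07 tilt [-0.0022  0.    ] F [ 0.6 -1.1 -0.8] w 61.3
```

View pics/w5.png

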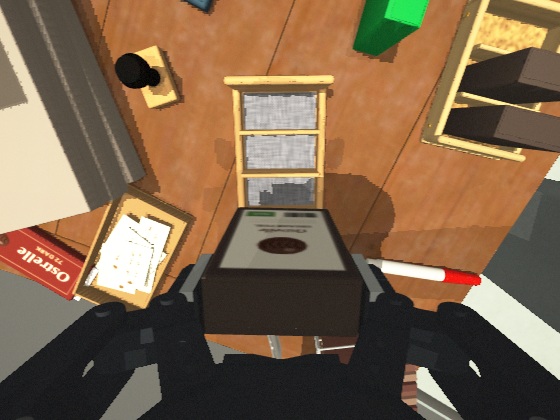

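The carton is held level over the rack, with its bottom back edge at v≈207 (u 240–323) and its top at v 270–334. The dividers at v≈131 and 175 are visible.

Run:
```python
from h import *
d=snap('wrist')
X=ax(RA);Y=ax(RA+90)
def f(n,u,v,z):
    p=ray(d,u,v,z)[:2]-RC; print(n,np.round([p@X,p@Y],1))
f('d40',240,132,40);f('d40',323,131,40);f('d0',240,176,40);f('d0',321,175,40)
f('bot back',240,208,131);f('bot back',323,208,131);f('top back',213,270,229);f('top back',346,270,229);f('top front',203,334,229);f('top front',359,334,229)
```

```text
d40 [39.  39.1]
d40 [ 39.8 -37.2]
d0 [-1.9 40.7]
d0 [ -1.1 -36.8]
bot back [-7.7 29.5]
bot back [ -7.8 -27. ]
top back [-3.7 27.2]
top back [ -3.9 -22.6]
top front [-32.  33.]
top front [-32.1 -29.4]
```

```bash
python3 -m pendant '[[-0.0005,0,0.03,0,0,0,0.05],[0,0,0.035,0,0,0,0.05],[0,0,0.02,0,0,0,0.05],[0,0,0.012,0,0,0,0.05],[0,0,0.012,0,0,0,0.05],[0,0,0.008,0,0,0,0.05],[0,0,0.004,0,0,0,0.05],[0,0,0,0,0,0,0.05],[0,0,0,0,0,0,0.05]]'
python3 -c "
from h import *
go(rack(-20),94,-175.2)"
```

```text
clock: 13.4
position: [640.4, -143.8, 97.1]
ee_rot: [0.736, -0.677, 0.001, -0.0]
contact_force: [-0.3, 0.9, -0.5]
gripper_width: 61.5
grasp_force: 65.4
clk 13.4 pos [ 640.4 -143.8   97.1] shift mm tool [0.6 1.7 3.1] turn z deg -0.0 tilt [ 0.0015 -0.0002] F [-0.3  0.9 -0.5] w 61.5
```

```bash
python3 -m pendant '[[0,0,0.002,0,0,0,0.05],[0,0,0.001,0,0,0,0.05],[0,0,0,0,0,0,0.05],[0,0,0,0,0,0,0.05]]'
python3 -c "
from h import *
go(rack(-20),94,-175.2)"
python3 -m pendant '[[0,0,0,0,0,0,0.0854],[0,0,0,0,0,0,0.0854],[0,0,0,0,0,0,0.0854],[0,0,0,0,0,0,0.0854],[0,0,-0.02,0,0,0,0.0854],[0,0,-0.04,0,0,0,0.0854],[0,0,-0.045,0,0,6,0.0854],[0,0,-0.02,0,0,6,0.0854],[0,0,0,0,0,0,0.0854],[0,0,0,0,0,0,0.0854]]'
python3 -c "
from h import *
go(tray(1),215,-187.2)"
```

```text
clock: 13.8
position: [640.2, -143.7, 93.9]
ee_rot: [0.736, -0.677, 0.0, -0.0]
contact_force: [-0.9, -0.0, 1.4]
gripper_width: 61.1
grasp_force: 65.3
clk 13.8 pos [ 640.2 -143.7   93.9] shift mm tool [ 0.6  1.5 -0.1] turn z deg -0.0 tilt [ 0.0009 -0.0002] F [-0.9 -0.   1.4] w 61.1
clock: 14.8
position: [639.6, -143.5, 218.3]
ee_rot: [-0.661, 0.75, 0.0, 0.0]
contact_force: [-1.3, -0.4, -0.7]
gripper_width: 85.2
grasp_force: 0.0
clk 14.8 pos [ 639.6 -143.5  218.3] shift mm tool [142.4 177.1   3.2] turn z deg 0.02 tilt [0.0002 0.0006] F [-1.3 -0.4 -0.7] w 85.2
```

```bash
python3 -m pendant '[[0.0237,0.0293,0,0,0,0,0.0854],[0.0237,0.0293,0,0,0,0,0.0854],[0.0237,0.0293,0,0,0,0,0.0854],[0.0237,0.0293,0,0,0,0,0.0854],[0.0237,0.0293,0,0,0,0,0.0854],[0.0237,0.0293,0,0,0,0,0.0854],[0,0,0,0,0,0,0.0854],[0,0,0,0,0,0,0.0854],[0,0,0,0,0,0,0.0854]]'
python3 - <<'E'
from h import *
go(tray(1),82,-187.2);d=snap('wrist','w6.png')
E
```

```text
clock: 15.7
position: [447.9, -262.5, 217.5]
ee_rot: [-0.661, 0.75, 0.001, -0.0]
contact_force: [0.8, 0.9, -0.6]
gripper_width: 85.2
grasp_force: 0.0
clk 15.7 pos [ 447.9 -262.5  217.5] shift mm tool [  0.5   1.5 135.5] turn z deg 0.02 tilt [-0.0013  0.0004] F [ 0.8  0.9 -0.6] w 85.2
```

View pics/w6.png

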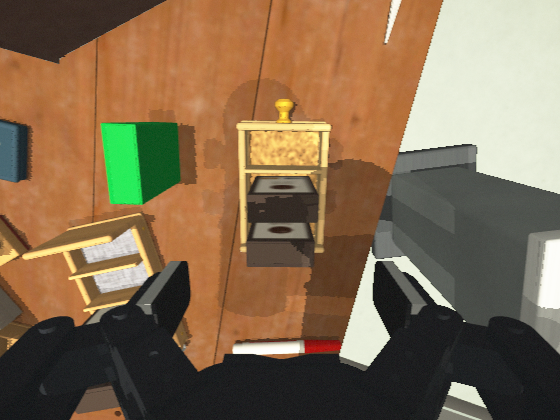

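The knob-end pocket is now empty. The end board is at v≈127, the divider at v≈170, the middle carton's top at v 194–219 and the far one's at v 238–267.

Run:
```python
from h import *
d=snap('wrist')
X=ax(TA);Y=ax(TA+90)
def f(n,u,v,z):
    p=ray(d,u,v,z)[:2]-TC; print(n,np.round([p@X,p@Y],1))
f('endL',238,126,40);f('endR',329,126,40);f('d-20 L',241,170,40);f('d-20 R',325,170,40)
for q in((248,194),(318,194),(318,221),(248,221)):f('mid',*q,93)
for q in((246,240),(313,240),(313,268),(246,268)):f('far',*q,93)
go(tray(1),82,-187.2)
```

```text
endL [-62.1 -42.3]
endR [-62.2  41.2]
d-20 L [-21.6 -41. ]
d-20 R [-21.6  39.2]
mid [-10.7 -29.3]
mid [-10.7  26.7]
mid [12.  27.5]
mid [ 12.1 -30. ]
far [ 28.8 -32.1]
far [28.8 23.9]
far [54.6 24.7]
far [ 54.6 -32.9]
clk 15.8 pos [ 448.3 -262.2  217.7] shift mm tool [  0.7   1.9 135.7] turn z deg 0.05 tilt [-0.0009  0.0003] F [-0.3  0.5 -0.2] w 85.3
```

```bash
python3 -m pendant '[[0.0005,0.0005,0.03,0,0,0,0.0854],[0,0,0.04,0,0,0,0.0854],[0,0,0.03,0,0,0,0.0854],[0,0,0.02,0,0,0,0.0854],[0,0,0.0135,0,0,0,0.0854],[0,0,0,0,0,0,0.0854],[0,0,0,0,0,0,0.0854]]'
python3 -m pendant '[[0,0,0,0,0,0,0.045],[0,0,0,0,0,0,0.045],[0,0,0,0,0,0,0.045],[0,0,0,0,0,0,0.045],[0,0,0,0,0,0,0.045],[0,0,0,0,0,0,0.045],[0,0,0,0,0,0,0.045],[0,0,0,0,0,0,0.045]]'
python3 -c "
from h import *
go(tray(1),82,-187.2)"
python3 -m pendant '[[0,0,-0.01,0,0,0,0.045],[0,0,-0.03,0,0,0,0.045],[0,0,-0.045,0,0,0,0.045],[0,0,-0.03,0,0,-6,0.045],[0,0,-0.01,0,0,-6,0.045],[0,0,0,0,0,0,0.045],[0,0,0,0,0,0,0.045]]'
python3 -c "
from h import *
go(rack(20),205,-175.2)"
```

```text
clock: 16.5
position: [447.8, -262.9, 84.8]
ee_rot: [-0.662, 0.75, 0.0, -0.0]
contact_force: [0.0, 0.6, -0.2]
gripper_width: 85.3
grasp_force: 0.0
clock: 17.3
position: [447.8, -263.4, 86.0]
ee_rot: [-0.661, 0.75, -0.001, 0.001]
contact_force: [-0.6, 1.0, 6.0]
gripper_width: 56.6
grasp_force: 65.1
clk 17.3 pos [ 447.8 -263.4   86. ] shift mm tool [-0.4  1.7  4. ] turn z deg 0.01 tilt [ 0.0022 -0.0008] F [-0.6  1.   6. ] w 56.6
clock: 18.0
position: [446.3, -262.8, 209.2]
ee_rot: [0.735, -0.678, -0.001, 0.0]
contact_force: [0.4, 0.7, -2.6]
gripper_width: 57.0
grasp_force: 64.6
clk 18.0 pos [ 446.3 -262.8  209.2] shift mm tool [ -62.4 -201.5    4. ] turn z deg -0.17 tilt [-0.0012  0.001 ] F [ 0.4  0.7 -2.6] w 57.0
```

```bash
python3 -m pendant '[[-0.006,-0.018,0,0,0,0,0.045],[-0.011,-0.036,0,0,0,0,0.045],[-0.011,-0.036,0,0,0,0,0.045],[-0.011,-0.036,0,0,0,0,0.045],[-0.011,-0.036,0,0,0,0,0.045],[-0.009,-0.03,0,0,0,0,0.045],[-0.004,-0.01,0,0,0,0,0.045],[0,0,0,0,0,0,0.045],[0,0,0,0,0,0,0.045],[0,0,0,0,0,0,0.045]]'
python3 -c "
from h import *
go(rack(20),86,-175.2);d=snap('wrist','w7.png')"
```

```text
clock: 19.0
position: [642.1, -183.9, 209.6]
ee_rot: [0.736, -0.677, -0.0, 0.0]
contact_force: [0.0, 0.2, -1.2]
gripper_width: 57.4
grasp_force: 64.7
clk 19.0 pos [ 642.1 -183.9  209.6] shift mm tool [ 4.000e-01 -1.000e-01  1.236e+02] turn z deg -0.08 tilt [-0.0012  0.0001] F [ 0.   0.2 -1.2] w 57.4
```

View pics/w7.png

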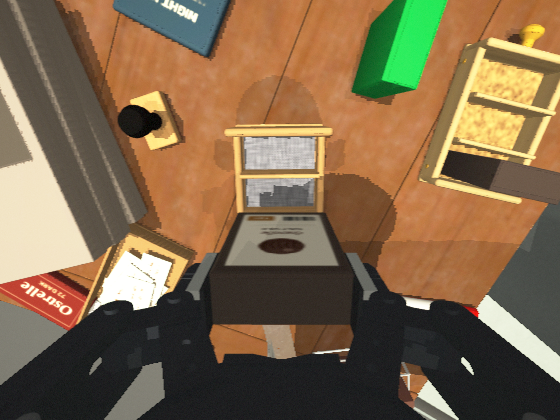

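The short carton is held level. Its bottom back edge is at v≈212, its top at v 266–324, and the +40 divider at v≈175. I'll check the fit by numbers.

Run:
```python
from h import *
d=snap('wrist')
X=ax(RA);Y=ax(RA+90)
def f(n,u,v,z):
    p=ray(d,u,v,z)[:2]-RC; print(n,np.round([p@X,p@Y],1))
f('d40',240,176,40);f('d40',321,175,40);f('back',228,132,72);f('back',331,131,72)
f('bot back',240,212,131.5);f('bot back',322,212,131.5);f('top front',212,324,216.5);f('top front',352,324,216.5);f('top back',222,267,216.5);f('top back',345,267,216.5)
```

```text
d40 [38.9 39.6]
d40 [ 39.7 -36.1]
back [80.1 43.6]
back [ 80.7 -38.7]
bot back [31.2 28.3]
bot back [ 31.1 -25.7]
top front [ 8.  30.2]
top front [  7.9 -28.2]
top back [34.2 24.6]
top back [ 34.1 -23.8]
```

Centred: the carton spans about 8 to 31 mm. Lowering and releasing.

```bash
python3 -m pendant '[[0,0,0.03,0,0,0,0.045],[0,0,0.035,0,0,0,0.045],[0,0,0.02,0,0,0,0.045],[0,0,0.012,0,0,0,0.045],[0,0,0.012,0,0,0,0.045],[0,0,0.008,0,0,0,0.045],[0,0,0.004,0,0,0,0.045],[0,0,0.002,0,0,0,0.045],[0,0,0,0,0,0,0.045],[0,0,0,0,0,0,0.045]]'
python3 -c "
from h import *
go(rack(20),85,-175.2)"
```

```text
clock: 20.1
position: [643.5, -183.5, 87.5]
ee_rot: [0.736, -0.677, 0.001, -0.0]
contact_force: [0.2, 0.0, -1.4]
gripper_width: 57.3
grasp_force: 64.6
clk 20.1 pos [ 643.5 -183.5   87.5] shift mm tool [0.7 1.5 2.5] turn z deg -0.01 tilt [ 0.0013 -0.0002] F [ 0.2  0.  -1.4] w 57.3
```

```bash
python3 -m pendant '[[0,0,0.002,0,0,0,0.045],[0,0,0,0,0,0,0.045],[0,0,0,0,0,0,0.045]]'
python3 -m pendant '[[0,0,0,0,0,0,0.0854],[0,0,0,0,0,0,0.0854],[0,0,0,0,0,0,0.0854],[0,0,0,0,0,0,0.0854],[0,0,-0.02,0,0,0,0.0854],[0,0,-0.04,0,0,0,0.0854],[0,0,-0.045,0,0,6,0.0854],[0,0,-0.02,0,0,6,0.0854],[0,0,0,0,0,0,0.0854],[0,0,0,0,0,0,0.0854]]'
python3 -c "
from h import *
go(tray(41.3)-2.5*ax(TA+90),82,-187.2)"
```

```text
clock: 20.4
position: [643.8, -183.7, 86.1]
ee_rot: [0.736, -0.677, 0.001, -0.0]
contact_force: [-0.6, 0.2, 5.3]
gripper_width: 56.7
grasp_force: 65.1
clock: 21.4
position: [642.8, -183.3, 209.7]
ee_rot: [-0.661, 0.75, 0.0, 0.0]
contact_force: [0.6, 0.2, -0.2]
gripper_width: 85.4
grasp_force: 0.0
clk 21.4 pos [ 642.8 -183.3  209.7] shift mm tool [ 63.1 182.7 127.7] turn z deg 0.02 tilt [0.0001 0.0006] F [ 0.6  0.2 -0.2] w 85.4
```

```bash
python3 -m pendant '[[0.0105,0.0305,0,0,0,0,0.0854],[0.0105,0.0305,0,0,0,0,0.0854],[0.0105,0.0305,0,0,0,0,0.0854],[0.0105,0.0305,0,0,0,0,0.0854],[0.0105,0.0305,0,0,0,0,0.0854],[0.0105,0.0305,0,0,0,0,0.0854],[0,0,0,0,0,0,0.0854],[0,0,0.03,0,0,0,0.0854],[0,0,0.04,0,0,0,0.0854],[0,0,0.03,0,0,0,0.0854],[0,0,0.02,0,0,0,0.0854],[0,0,0.0065,0,0,0,0.0854]]'
python3 -m pendant '[[0,0,0,0,0,0,0.0854],[0,0,0,0,0,0,0.0854]]'
python3 -c "
from h import *
go(tray(41.3)-2.5*ax(TA+90),82,-187.2)"
python3 -m pendant '[[0,0,0,0,0,0,0.045],[0,0,0,0,0,0,0.045],[0,0,0,0,0,0,0.045],[0,0,0,0,0,0,0.045],[0,0,0,0,0,0,0.045],[0,0,0,0,0,0,0.045],[0,0,0,0,0,0,0.045],[0,0,0,0,0,0,0.045]]'
python3 -m pendant '[[0,0,-0.01,0,0,0,0.045],[0,0,-0.03,0,0,0,0.045],[0,0,-0.045,0,0,0,0.045],[0,0,-0.03,0,0,-6,0.045],[0,0,-0.01,0,0,-6,0.045],[0,0,0,0,0,0,0.045],[0,0,0,0,0,0,0.045]]'
python3 -c "
from h import *
go(rack(60),205,-175.2)"
```

```text
clock: 22.6
position: [451.9, -222.5, 79.9]
ee_rot: [-0.661, 0.75, 0.003, -0.002]
contact_force: [-0.4, -0.2, 0.3]
gripper_width: 85.3
grasp_force: 0.0
clock: 22.8
position: [454.4, -223.1, 83.8]
ee_rot: [-0.661, 0.75, -0.0, 0.0]
contact_force: [0.1, -0.1, -0.0]
gripper_width: 85.4
grasp_force: 0.0
clk 22.8 pos [ 454.4 -223.1   83.8] shift mm tool [0.  0.7 1.8] turn z deg 0.02 tilt [ 0.0009 -0.0004] F [ 0.1 -0.1 -0. ] w 85.4
clock: 23.6
position: [454.4, -223.2, 84.5]
ee_rot: [-0.661, 0.75, -0.001, 0.001]
contact_force: [-1.6, 0.3, 5.4]
gripper_width: 57.3
grasp_force: 64.9
clock: 24.3
position: [452.9, -222.7, 207.8]
ee_rot: [0.735, -0.678, -0.001, 0.0]
contact_force: [0.7, -0.2, -1.5]
gripper_width: 57.1
grasp_force: 64.4
clk 24.3 pos [ 452.9 -222.7  207.8] shift mm tool [  17.  -191.8    2.6] turn z deg -0.17 tilt [-0.0011  0.0008] F [ 0.7 -0.2 -1.5] w 57.1
```

```bash
python3 -m pendant '[[0.002,-0.018,0,0,0,0,0.045],[0.003,-0.036,0,0,0,0,0.045],[0.003,-0.036,0,0,0,0,0.045],[0.003,-0.036,0,0,0,0,0.045],[0.003,-0.036,0,0,0,0,0.045],[0.002,-0.02,0,0,0,0,0.045],[0.001,-0.01,0,0,0,0,0.045],[0,0,0,0,0,0,0.045],[0,0,0,0,0,0,0.045],[0,0,0,0,0,0,0.045]]'
python3 -c "
from h import *
go(rack(60),84.5,-175.2);d=snap('wrist','w8.png')"
```

```text
clock: 25.3
position: [645.2, -224.0, 208.4]
ee_rot: [0.736, -0.677, -0.0, 0.0]
contact_force: [0.2, 0.1, -1.2]
gripper_width: 57.0
grasp_force: 64.4
clk 25.3 pos [ 645.2 -224.   208.4] shift mm tool [  0.2  -0.3 123.9] turn z deg -0.06 tilt [-0.0008  0.0002] F [ 0.2  0.1 -1.2] w 57.0
```

View pics/w8.png

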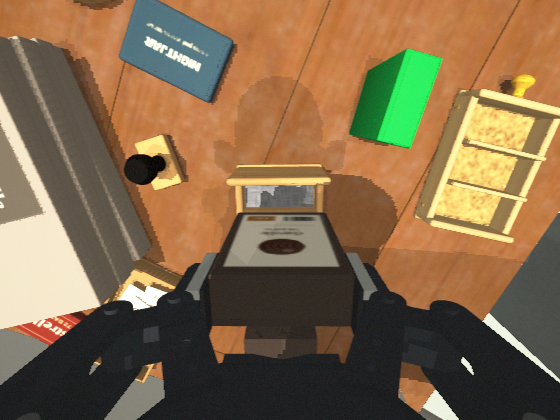

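The geometry matches the previous carton: bottom back edge at v≈212, top front at v≈325, and the back board at v≈181 is clear. Lowering and releasing.

```bash
python3 -m pendant '[[0,0,0.03,0,0,0,0.045],[0,0,0.035,0,0,0,0.045],[0,0,0.02,0,0,0,0.045],[0,0,0.012,0,0,0,0.045],[0,0,0.012,0,0,0,0.045],[0,0,0.008,0,0,0,0.045],[0,0,0.004,0,0,0,0.045],[0,0,0.002,0,0,0,0.045],[0,0,0.002,0,0,0,0.045],[0,0,0,0,0,0,0.045],[0,0,0,0,0,0,0.045]]'
python3 -c "
from h import *
go(rack(60),84.5,-175.2)"
```

```text
clock: 26.45
position: [646.9, -224.1, 84.7]
ee_rot: [0.736, -0.677, 0.001, -0.0]
contact_force: [-1.3, 0.0, 3.3]
gripper_width: 57.1
grasp_force: 64.7
clk 26.45 pos [ 646.9 -224.1   84.7] shift mm tool [-0.1  1.5  0.2] turn z deg 0.0 tilt [ 0.0018 -0.0006] F [-1.3  0.   3.3] w 57.1
```

```bash
python3 -m pendant '[[0,0,0,0,0,0,0.0854],[0,0,0,0,0,0,0.0854],[0,0,0,0,0,0,0.0854],[0,0,0,0,0,0,0.0854],[0,0,-0.02,0,0,0,0.0854],[0,0,-0.04,0,0,0,0.0854],[0,0,-0.045,0,0,0,0.0854],[0,0,-0.04,0,0,0,0.0854],[-0.02,0.03,0,0,0,0,0.0854],[-0.04,0.03,0,0,0,0,0.0854],[-0.03,0.02,0,0,0,0,0.0854],[0,0,0,0,0,0,0.0854]]'
python3 -c "
from h import *
d=snap('side')['image'][150:250,290:440,::-1]
e=snap('wrist')['image'][:,:,::-1]
o=np.zeros((600,800,3),np.uint8);o[:200,:300]=cv2.resize(d,(300,200),interpolation=cv2.INTER_CUBIC)
o[180:600,240:800]=e;o[:200,:300]=cv2.resize(d,(300,200),interpolation=cv2.INTER_CUBIC);cv2.imwrite('pics/f.png',o)"
```

```text
clock: 27.65
position: [556.4, -138.6, 229.0]
ee_rot: [0.737, -0.676, -0.001, -0.0]
contact_force: [0.6, 0.3, 0.2]
gripper_width: 85.2
grasp_force: 0.0
```

View pics/f.png

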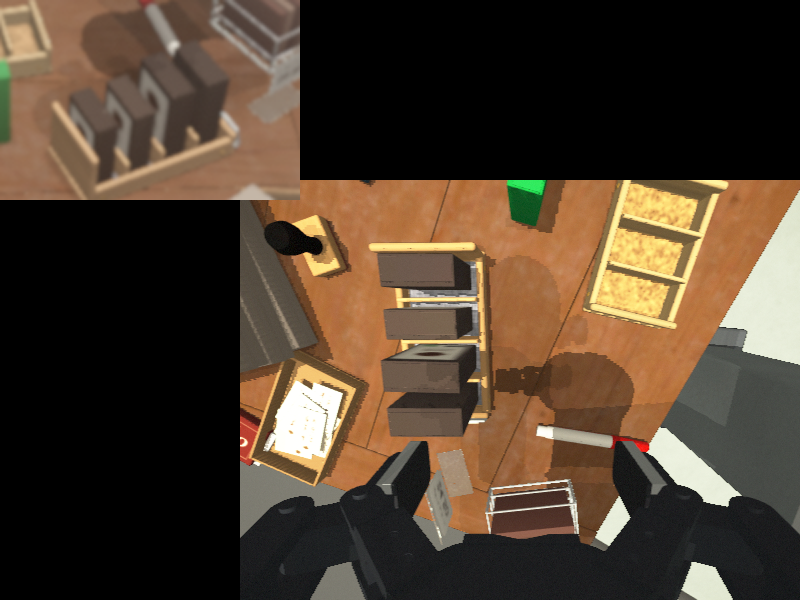

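All four cartons stand upright and fully down in their pockets: tall ones in front, the two short ones behind. The tray is empty, the bystanders have not moved, and the gripper is clear. Handing in.

```bash
python3 -c "
from bench import arm
print(arm.job_done())"
```

```text
the job is handed in; nothing more can be done
None
```

I restocked the rack and handed the job in at about 28 s: the old carton is in the front pocket with the three new ones behind it in tray order, all upright and fully down in the last pictures; no verdict was returned.

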